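Assemble a cascade impactor in stage order and latch its inlet bell

ROBOT

A 6-joint arm with a two-finger parallel gripper is mounted at the origin on a cart in front of the work surface, level with it; the furniture and walls round the work are solid. World frame = base frame: x ahead of the robot, y to its left, z up, the work surface at z = 0. Lengths are in m, angles in rad, forces in N, time in s.
With the tool pointing down it reaches from about 0.3 to 0.775 m from the base axis. Payload 14.6 kg.
Tool frame: the origin (TCP) lies at the very end of the fingers, on their centre line; the grasp point (between the pads) lies 19 mm behind it (ctrl.grasp_offset is the distance from the TCP to the grasp point, in m); z points along the fingers, y is the line along which they close (so a half turn about z gives the same grasp; the last joint's range is limited). The gripper opens to 94 mm and grips with 3 to 60 N. Pads are 16 mm wide; open, the fingers measure 119 mm over their backs; the gripper's body (75 mm by 177 mm) begins 78 mm behind the grasp point.
Start: joints at [1.25, 0.3, 1.521, -0, 1.321, -0.067], TCP at [0.138, 0.532, 0.205] pointing down, gripper open.
Joint ranges: [-3.03, 3.03], [-0.79, 2.21], [0.23, 2.52], [-1.04, 4.18], [0, 3.07], [-2.55, 2.55]. Speed limits (rad/s): [2.22, 2.22, 2.57, 3.14, 3.14, 3.14].

INTERFACE

Orientations are given as [roll, pitch, yaw] about the fixed x, y, z axes, in that order (R = Rz(yaw) Ry(pitch) Rx(roll)).
In Python, from station import ctrl gives the robot as it stands.
- The arm moves only by the tool step_arm, never from a script. Its argument "plan" is a list that holds one entry, the list of rows, each a list of 6 numbers: the shift along the tool's x, y, z in units of 30 mm (1.0 is 30 mm), then the turn, a rotation vector about the tool's x, y, z in units of 6 degrees (1.0 is 6 degrees). In form: [[[dx, dy, dz, wx, wy, wz], ...]]. A call has 1 to 8 rows; each row is the pose to reach, as a shift and turn from the pose commanded when the call began, along the tool's axes at that moment; what a row does not reach only later rows make up. A row lasts 1/12 s, in which the tool goes at most 41.7 mm and 7.16 degrees, less where a joint would pass 70% of its speed; a pose out of reach is approached as far as the arm can. A call with a gripper value outside its range is refused whole. "grip" is the opening, from 0 (shut) to 1 (fully open), set as the call begins (left out, the last holds). The fingers move at their own pace and stop on an object; "squeeze" is the grip in N (left out, the last holds). Time passes only in rows, so rows that repeat a pose let the fingers close. It gives the time, the measured TCP pose, the force, the opening and the grip force at its end, in the units of the state.
- ctrl.get_obs(): the state, without advancing time (a new reading comes with each control period).
- ctrl.camera(name): name is "scene" or "top" or "wrist"; returns the picture (384x512x3 uint8, red, green, blue); there is no depth.
- ctrl.camera_model(name): a dict with "intrinsics" (3x3 intrinsics, pixels), "R" (3x3) and "t" (3): a world point X has camera coordinates R X + t; the wrist camera has in their place "tool_from_camera" (4x4, takes a point from camera to tool coordinates, whose origin is the TCP and whose axes are the flange's). Camera axes: x right, y down, z forward; pixel columns grow to the right and rows downward; lengths in m; the calibration is good to about 2 mm. A picture is of the moment at which its call begins: read the wrist's pose just before it. camera_model takes no time and is no camera call.
- ctrl.hand_in(): hands the job in; it is judged then, once.
Trained networks look in the newest picture that a camera, given by its name, has taken for a name from the list of things; names that differ only in an ending like _2 or _b are one class to them, and where a whole thing is asked for, a point or a joint stands for the part that bears it (a point fixed in the world has none). Each returns a list of dicts, best first, with "confidence" (0 to 1); they miss things now and then, are a little off and sometimes report something else, mostly with a low value. They report only what shows in the picture. A call takes as long as a camera call.
- ctrl.masks_of(query, camera): "pixels" (384x512 bool, what is visible of it) and "at" ([column, row] in pixels, amid what is visible of it).
- ctrl.place_of(query, camera): "at" ([column, row] in pixels: a listed point, or the origin of a listed thing).
The state is a dict: "time_s": time; "qpos": joint angles; "joint_vel": joint speeds; "tau": joint torques, N m; "ee_pos": TCP position; "eef_rot": TCP orientation; "force": force on the tool from outside, world axes, zero at the start; "moment": the same for the moment, N m; "grip_width": finger opening in m; "grip_force": force on a finger pad.
Only numpy, scipy, OpenCV 4.12 (cv2) and the standard library are available. Lean on these libraries where they do the work, as an engineer would, in place of code of your own. Each camera call takes 0.05 s, during which the arm holds its last target. There are 200 camera calls.

TASK

Put the air-sampling cascade impactor together on its base: stack the three jet stages on the spring-loaded support, upright and nested in one another, the stage with the finest jets at the bottom, then the medium one, then the one with the few big jets on top. Then set the inlet bell over the stack and press it down against the spring until both spring catches snap over its flange, and let go. Leave the label roll, the timer and the marker where they are.

Things in the scene. Friction and masses are not known exactly. Their poses are not given: they have to be found in the camera images.
- impactor_base: Fixed steel foot 104 (x) x 124 (y) x 10 mm, hose nozzle at +x to 94 mm. Origin: centre of underside; z is the stack axis. Spring housing (diameter 56, cone top 26 mm high) centres the bell. Two spring catches at +y and -y, 36 mm high: the bell's flange pushes them outward; they snap over it when the bell's origin is 12.5 mm above this origin. The foot stops the bell at 10 mm.
- seat (a point): Middle of the rim plane of the support, the aluminium cup (diameter 50 mm; recess 41 wide, 6.5 mm deep) on a coil spring above the housing. Unloaded, its rim is 48 mm above the base's origin; it slides straight down up to 12 mm, starting at 4 N, then 1 N per mm. The first stage's shoulder rests on this rim.
- stage_fine: Loose aluminium stage, some 90 pinhole jets (1.5 mm, 5 rings) in its top. 70 g, stands upright. All three stages share one outside: 22 mm high; tapered spigot below (0 to 6 mm, diameter 38.4, tip 32); body diameter 50 (6 to 22 mm) with a top recess 41 wide, 6.5 mm deep for the next spigot, so each adds 16 mm to the stack. Origin: centre of the spigot's underside, z up.
- stage_medium: Loose aluminium jet stage with 20 jets of 4 mm in two rings; otherwise the same as stage_fine.
- stage_coarse: Loose aluminium jet stage with 6 big jets of 8.5 mm in one ring and a small steel button in the middle; otherwise the same as stage_fine.
- inlet_bell: Loose steel bell, 150 g, on its open mouth: shell 63 mm outside, 58 inside, 80.5 high, closed on top; mouth flange diameter 77, 5 thick; inlet neck on top to hold it by, diameter 28, from 83.5 to 112.5 mm. Inside height 75.5: laid on the three stages its origin is 20 to 22 mm above the base's; press it 8 to 10 mm down (10 to 15 N). Origin: centre of the mouth plane, z up.
- label_roll: White label roll lying flat, diameter 68 mm, 26 mm high, origin at the centre of its underside. Bystander.
- timer: White lab timer with a grey display and an orange dial, 39 x 72 x 72 mm, origin at the centre of its underside. Bystander.
- marker: Black and red marker pen lying flat, 142 mm long, 20 mm thick, along its y axis, origin at the centre of its underside. Bystander.

How it is judged:
At the end, for the whole second after the job is handed in: Fine, medium and coarse stage upright (3 degrees) on the support in this order from below, nested (16 mm apart within 2 mm, centred within 4 mm); the bell over them, upright, centred within 4 mm, caught with its origin 8.5 to 15 mm above the base's; all at rest (z of inlet_bell in the frame of impactor_base between 0.0085 and 0.015 m and horizontal distance between each of inlet_bell, stage_fine and impactor_base below 0.004 m and angle between each of inlet_bell, stage_fine, stage_medium, stage_coarse's own z axis and vertical below 0.06 rad and z of stage_fine in the frame of impactor_base between 0.029 and 0.04 m and z of stage_medium in the frame of stage_fine between 0.014 and 0.018 m and z of stage_coarse in the frame of stage_medium between 0.014 and 0.018 m and horizontal distance between stage_medium and stage_fine below 0.004 m and horizontal distance between stage_coarse and stage_medium below 0.004 m and linear speed of inlet_bell below 0.01 m/s); the robot touches nothing.
It fails at once if the label roll is moved by more than 25 mm (distance of label_roll from where it was at the start of the episode above 0.025 m).
It fails at once if the timer is moved by more than 25 mm (distance of timer from where it was at the start of the episode above 0.025 m).
It fails at once if the marker is moved by more than 25 mm (distance of marker from where it was at the start of the episode above 0.025 m).
It also fails if it takes over 96 s, if anything falls off the work surface, if the arm or the gripper's body presses on something with over 40 N, if the wrist force passes 120 N, or if a joint passes its speed limit or range.

## Working session

There is one attempt and no reset: what is moved stays moved. The work goes in short steps, Python scripts to look and compute and a tool call to move; the robot and the scene stay as the last step left them, time stands still between calls to the robot, and variables do not carry over. Pictures are saved under pics/ and viewed, at most 18 in all, crops included, and the job is handed in when it is done.

Besides the shell and the picture viewer there is one more tool, called after "Call:" as name([rows], argument=value, ...), one row to a line, values as JSON. step_arm: Moves the arm, as the interface text tells. Its arguments: {"type":"object","properties":{"plan":{"type":"array","items":{"type":"array","items":{"type":"array","items":{"type":"number"}}}},"grip":{"type":"number"},"squeeze":{"type":"number"}},"required":["plan"]}

```bash
mkdir -p pics; ls
cat > h.py <<'E'
import numpy as np, cv2
from station import ctrl
from scipy.spatial.transform import Rotation as Ro
def snap(n,f=None):
    im=ctrl.camera(n)
    if f: cv2.imwrite('pics/'+f,im[...,::-1])
    return im
def cam(n):
    m=ctrl.camera_model(n); K=np.array(m['intrinsics'])
    if n=='wrist':
        o=ctrl.get_obs(); T=np.eye(4); T[:3,:3]=Ro.from_euler('xyz',o['eef_rot']).as_matrix(); T[:3,3]=o['ee_pos']
        W=T@np.array(m['tool_from_camera']); R=W[:3,:3].T; t=-R@W[:3,3]
    else: R=np.array(m['R']); t=np.array(m['t'])
    return K,R,t
def ray(c,px):
    K,R,t=c; d=R.T@np.linalg.solve(K,[px[0],px[1],1]); return -R.T@t, d/np.linalg.norm(d)
def atz(c,px,z):
    o,d=ray(c,px); return o+d*(z-o[2])/d[2]
def tri(cs,ps):
    A=np.zeros((3,3));b=np.zeros(3)
    L=[ray(c,p) for c,p in zip(cs,ps)]
    for o,d in L: M=np.eye(3)-np.outer(d,d);A+=M;b+=M@o
    X=np.linalg.solve(A,b); return X,max(np.linalg.norm((np.eye(3)-np.outer(d,d))@(X-o)) for o,d in L)
def proj(c,X):
    K,R,t=c; p=K@(R@np.array(X)+t); return p[:2]/p[2]
E
python3 - <<'E'
from h import *
np.set_printoptions(precision=4,suppress=True)
N=['impactor_base','seat','stage_fine','stage_medium','stage_coarse','inlet_bell','label_roll','timer','marker']
cs={c:cam(c) for c in('scene','top')}
P={}
for c in cs:
    snap(c,c+'0.png')
    print(c,-cs[c][1].T@cs[c][2])
    for n in N:
        r=ctrl.place_of(n,c); P[c,n]=r
        print(c,n,[(np.round(q['at'],1).tolist(),round(q['confidence'],2)) for q in r[:3]])
for n in N:
    if P['scene',n] and P['top',n]: print(n,*tri([cs['scene'],cs['top']],[P['scene',n][0]['at'],P['top',n][0]['at']]))
print(ctrl.get_obs())
E
```

```text
pics
scene [-0.2668 -0.5164  0.6247]
scene impactor_base [([279.9, 198.0], 0.6)]
scene seat [([280.4, 182.3], 0.58)]
scene stage_fine [([209.9, 221.1], 0.59)]
scene stage_medium [([314.5, 241.8], 0.78)]
scene stage_coarse [([253.5, 229.7], 0.5)]
scene inlet_bell [([180.1, 200.8], 0.76), ([252.7, 230.5], 0.58)]
scene label_roll [([394.0, 233.1], 0.58), ([210.6, 221.2], 0.47)]
scene timer []
scene marker [([356.7, 272.9], 0.88)]
top [ 0.2906 -0.0004  1.2498]
top impactor_base [([278.1, 166.6], 0.74), ([379.9, 186.3], 0.66), ([277.9, 165.3], 0.63)]
top seat [([275.4, 165.7], 0.49)]
top stage_fine [([234.7, 225.5], 0.76), ([277.4, 164.5], 0.24)]
top stage_medium [([332.5, 224.0], 0.65)]
top stage_coarse []
top inlet_bell [([191.7, 209.6], 0.73)]
top label_roll [([381.4, 189.0], 0.76)]
top timer [([145.9, 193.3], 0.74), ([233.9, 225.8], 0.17)]
top marker [([371.3, 244.8], 0.63)]
impactor_base [ 0.6481 -0.0122 -0.0043] 0.00398467664117903
seat [ 0.6384 -0.0094  0.0522] 0.003975782963075606
stage_fine [ 0.4419  0.0961 -0.0071] 0.002712527249443238
stage_medium [ 0.4863 -0.202   0.0103] 0.0029587944493103353
inlet_bell [ 0.473   0.2352 -0.0014] 0.0010795343701269142
label_roll [ 0.6231 -0.3523  0.0064] 0.006212168198083844
marker [ 0.4411 -0.3286  0.0011] 0.0018881008831453713
{'time_s': 1.0, 'qpos': array([ 1.2504,  0.2999,  1.521 , -0.    ,  1.3207, -0.0666]), 'joint_vel': array([ 0.    ,  0.0003, -0.0006,  0.0007,  0.0011, -0.0009]), 'tau': array([ -0.0005, -53.1672, -35.2913,   0.0708,   0.0214,   0.    ]), 'ee_pos': array([0.1381, 0.5324, 0.2054]), 'eef_rot': array([-3.1416,  0.    ,  2.8878]), 'force': array([ 0.1545,  0.9916, -0.633 ]), 'moment': array([ 0.0381,  0.0533, -0.0094]), 'grip_force': 0.0, 'grip_width': 0.09384143399259144}
```

View pics/scene0.png

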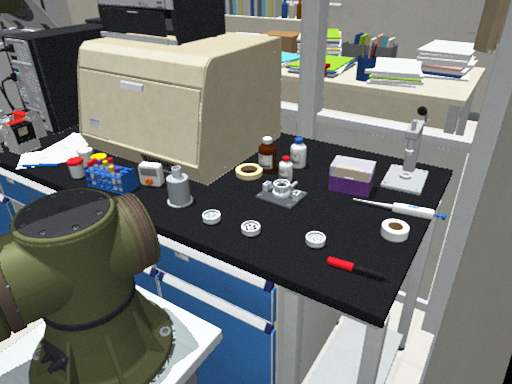

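View pics/top0.png

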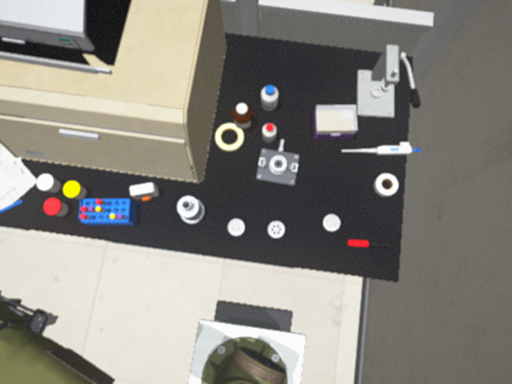

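The images show the base at about (280,190) in scene and (277,166) in top. In the top view the stages are fine (236,227), coarse (276,229) and medium (332,222), and the bell is at (190,208). The cabinet is close behind the bell, on the left of the base. I'll move the wrist camera over the work with yaw π/2, so tool x = world y and tool y = world x.

Call:
step_arm([
  [[-7,-6.5,-3,0,0,7],[-7,-6.5,-3,0,0,7],[-7,-6.5,-3,0,0,7],[-7,-6.5,-3,0,0,7],[-7,-6.5,-3,0,0,7],[-7,-6.5,-3,0,0,7],[-7,-6.5,-3,0,0,7],[-7,-6.5,-3,0,0,7]],
])

```text
time_s: 1.67
ee_pos: [0.2946, 0.2878, 0.2976]
eef_rot: [3.138, 0.0, 2.151]
force: [-0.6, 0.5, 0.1]
grip_width: 0.094
grip_force: 0.0
```

```bash
cat >> h.py <<'E'
def go(x,y,z,yaw=np.pi/2):
    "units to command from measured pose"
    o=ctrl.get_obs(); R=Ro.from_euler('xyz',o['eef_rot'])
    d=R.inv().apply(np.array([x,y,z])-o['ee_pos'])/0.03
    w=(R.inv()*Ro.from_euler('xyz',[np.pi,0,yaw])).as_rotvec()/np.radians(6)
    print(f"t={o['time_s']:.2f} pos={np.round(o['ee_pos'],4)} rot={np.round(o['eef_rot'],4)} F={np.round(o['force'],1)} w={o['grip_width']:.4f} -> {np.round(d,3)} {np.round(w,3)} rows {np.linalg.norm(d)*30/41.7:.1f}")
E
python3 - <<'E'
from h import *
go(.45,.05,.3)
m=ctrl.camera_model('wrist'); print(np.round(m['intrinsics'],1),np.round(m['tool_from_camera'],4))
c=cam('top')
for p in [(190,178),(205,178),(225,32),(205,150),(145,190)]: print(p,atz(c,p,0),atz(c,p,.3))
E
```

```text
t=1.67 pos=[0.2946 0.2878 0.2976] rot=[3.1382e+00 5.0000e-04 2.1511e+00] F=[-0.6  0.5  0.1] w=0.0940 -> [-9.468 -0.013 -0.075] [ 3.200e-02 -5.000e-03  5.541e+00] rows 6.8
[[270.6   0.  257. ]
 [  0.  270.6 194.5]
 [  0.    0.    1. ]] [[-4.000e-04 -9.709e-01 -2.396e-01  6.870e-02]
 [ 1.000e+00  1.000e-04 -1.900e-03  1.000e-03]
 [ 1.900e-03 -2.396e-01  9.709e-01 -1.786e-01]
 [ 0.000e+00  0.000e+00  0.000e+00  1.000e+00]]
(190, 178) [0.57313524 0.25715509 0.        ] [0.50532411 0.19532814 0.3       ]
(205, 178) [0.57975835 0.20995116 0.        ] [0.51035746 0.15945464 0.3       ]
(225, 32) [1.10149412 0.22795963 0.        ] [0.90686018 0.17314051 0.3       ]
(205, 150) [0.67163755 0.22543758 0.        ] [0.58018275 0.17122383 0.3       ]
(145, 190) [0.51491251 0.39103501 0.        ] [0.46107667 0.29707265 0.3       ]
```

Call:
step_arm([
  [[-9.5,0,0,0,0,5.55],[-9.5,0,0,0,0,5.55],[-9.5,0,0,0,0,5.55],[-9.5,0,0,0,0,5.55],[-9.5,0,0,0,0,5.55],[-9.5,0,0,0,0,5.55],[-9.5,0,0,0,0,5.55],[-9.5,0,0,0,0,5.55]],
])

```text
time_s: 2.33
ee_pos: [0.4515, 0.0493, 0.2947]
eef_rot: [-3.141, 0.001, 1.57]
force: [-0.6, 0.5, -0.5]
grip_width: 0.0939
grip_force: 0.0
```

```bash
cat >> h.py <<'E'
N=['impactor_base','seat','stage_fine','stage_medium','stage_coarse','inlet_bell']
import pickle
def look(f,names=N):
    snap('wrist',f+'.png'); c=cam('wrist'); r={}
    for n in names:
        q=ctrl.place_of(n,'wrist'); k=ctrl.masks_of(n,'wrist')
        r[n]=([(np.round(a['at'],1).tolist(),round(a['confidence'],2)) for a in q[:3]],[(np.round(a['at'],1).tolist(),int(a['pixels'].sum()),round(a['confidence'],2)) for a in k[:2]])
        print(n,r[n])
    pickle.dump((c,r),open(f+'.pkl','wb')); return c,r
E
python3 - <<'E'
from h import *
c,r=look('w1')
for n in N:
    if r[n][0]: print(n,atz(c,r[n][0][0][0],0.048 if n=='seat' else 0))
go(.45,-.07,.3)
E
```

```text
impactor_base ([([359.5, 202.1], 0.76)], [([367.5, 201.7], 3958, 0.8)])
seat ([([374.4, 205.7], 0.88)], [([372.4, 206.1], 757, 0.73)])
stage_fine ([([247.6, 145.5], 0.63)], [])
stage_medium ([([279.3, 291.6], 0.63)], [([281.5, 306.8], 27, 0.45)])
stage_coarse ([([255.0, 213.4], 0.64)], [([255.5, 217.4], 653, 0.67)])
inlet_bell ([([269.7, 54.5], 0.92)], [([250.8, 330.1], 180, 0.28)])
impactor_base [ 0.63625277 -0.01103099  0.        ]
seat [ 0.64242202 -0.00379108  0.048     ]
stage_fine [0.43427431 0.09036187 0.        ]
stage_medium [ 0.49429381 -0.19465779  0.        ]
stage_coarse [ 0.44668979 -0.03246282  0.        ]
inlet_bell [0.47093486 0.23366717 0.        ]
t=2.98 pos=[0.4494 0.0533 0.2955] rot=[3.1415 0.     1.574 ] F=[-0.6  0.3  0.1] w=0.0941 -> [-4.112  0.005 -0.149] [0.001 0.    0.03 ] rows 3.0
```

View pics/w1.png

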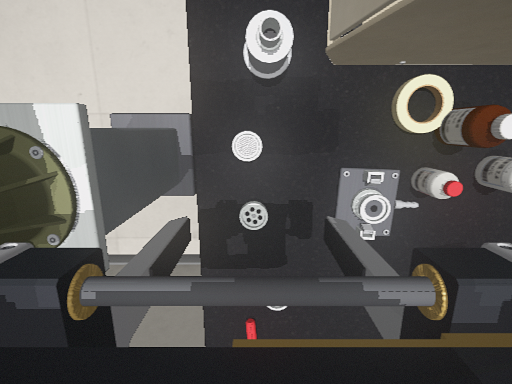

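The wrist view shows fine (247,146) with pinholes, coarse (253,214), bell (270,40) and the cup (373,207). The gripper hides medium. I'll take a second view from y = -0.07.

Call:
step_arm([
  [[-4,0,0,0,0,0],[-4,0,0,0,0,0],[-4,0,0,0,0,0],[-4,0,0,0,0,0],[-4,0,0,0,0,0]],
])

```text
time_s: 3.4
ee_pos: [0.4497, -0.0682, 0.2953]
eef_rot: [-3.141, -0.0, 1.57]
force: [-0.5, -0.5, -0.6]
grip_width: 0.0939
grip_force: 0.0
```

```bash
cat > circ.py <<'E'
from h import *
def ell(f,px,rad=26):
    "bright-rim ellipse near px: minEnclosing of largest bright blob"
    g=cv2.imread('pics/'+f+'.png',0); x,y=map(int,px)
    m=np.zeros_like(g); cv2.circle(m,(x,y),rad,255,-1)
    b=((g>90)&(m>0)).astype('u1'); b=cv2.morphologyEx(b,cv2.MORPH_CLOSE,np.ones((3,3)))
    cn,_=cv2.findContours(b,cv2.RETR_EXTERNAL,cv2.CHAIN_APPROX_NONE); k=max(cn,key=cv2.contourArea)
    e=cv2.fitEllipse(cv2.convexHull(k)); return e
E
python3 - <<'E'
from circ import *
c2,r2=look('w2'); c1,r1=pickle.load(open('w1.pkl','rb'))
for n in N:
    if r1[n][0] and r2[n][0]: print(n,*tri([c1,c2],[r1[n][0][0][0],r2[n][0][0][0]]))
for f,c,r in(('w1',c1,r1),('w2',c2,r2)):
    for n in N[1:5]:
        if r[n][0]: 
            try: e=ell(f,r[n][0][0][0]); print(f,n,np.round(e[0],1),np.round(e[1],1),atz(c,e[0],.02 if n!='seat' else .046))
            except Exception as x: print(n,x)
go(.45,-.07,.3)
E
```

```text
impactor_base ([([370.0, 134.5], 0.81)], [([372.2, 136.7], 4845, 0.55)])
seat ([], [([382.3, 135.4], 905, 0.69)])
stage_fine ([([246.6, 74.0], 0.85)], [([245.8, 70.6], 913, 0.93)])
stage_medium ([([278.4, 236.5], 0.63), ([344.7, 308.0], 0.48)], [([281.2, 240.4], 596, 0.7)])
stage_coarse ([([253.8, 150.1], 0.95)], [([254.9, 150.9], 653, 0.87)])
inlet_bell ([], [])
impactor_base [ 0.63602709 -0.00891809  0.00952224] 0.003254675824823195
stage_fine [ 0.43312923  0.08933619 -0.01598098] 0.000556327188580779
stage_medium [ 0.4930559  -0.19969248 -0.0076262 ] 0.0019171565138068106
stage_coarse [ 0.44549235 -0.03712746 -0.01437296] 0.0010452155351459186
w1 seat [373.8 205. ] [51.5 51.9] [ 0.64228544 -0.00315551  0.046     ]
w1 stage_fine [246.6 145.7] [30.7 31.1] [0.4333557  0.09123969 0.02      ]
w1 stage_medium [275.1 302.8] [14.4 23.2] [ 0.48489134 -0.20556337  0.02      ]
w1 stage_coarse [253.2 215.3] [28.8 29.2] [ 0.44374529 -0.02945502  0.02      ]
w2 stage_fine [247.1  69.1] [32.8 35.7] [0.43467027 0.08998809 0.02      ]
w2 stage_medium [278.6 240.1] [28.3 28.6] [ 0.4892422 -0.1949852  0.02     ]
w2 stage_coarse [253.9 148.4] [30.6 30.7] [ 0.44506768 -0.03165641  0.02      ]
t=4.05 pos=[ 0.4499 -0.0668  0.2954] rot=[3.1416 0.     1.5738] F=[ 0.3  0.9 -0.3] w=0.0939 -> [-0.108  0.004 -0.152] [0.    0.    0.029] rows 0.1
```

View pics/w2.png

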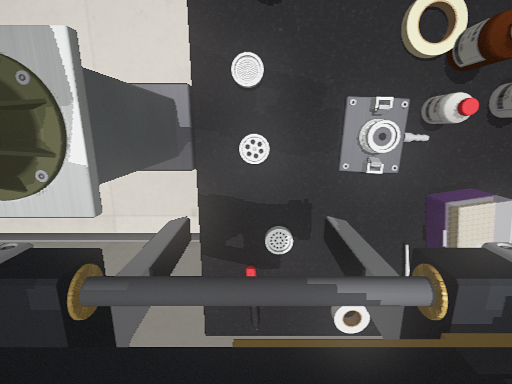

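Second wrist view: fine (247,69), coarse (254,149), medium (279,240), cup (380,137). The networks and the picture agree. Next, a close look straight above the fine stage.

Call:
step_arm([
  [[5.23,-0.53,7.5,0,0,0],[5.23,-0.53,7.5,0,0,0],[5.23,-0.53,7.5,0,0,0],[5.23,-0.53,7.5,0,0,0],[5.23,-0.53,7.5,0,0,0],[5.23,-0.53,7.5,0,0,0],[5.23,-0.53,7.5,0,0,0],[5.23,-0.53,7.5,0,0,0]],
])

```text
time_s: 4.72
ee_pos: [0.4311, 0.0916, 0.0669]
eef_rot: [-3.135, 0.001, 1.576]
force: [0.1, -0.4, -0.0]
grip_width: 0.094
grip_force: 0.0
```

Run:
```python
from circ import *
c2,r2=pickle.load(open('w2.pkl','rb')); c1,r1=pickle.load(open('w1.pkl','rb'))
snap('wrist','w3.png'); c3=cam('wrist')
p=proj(c3,[.434,.0905,.022]); e=ell('w3',p,40); print(p,e)
print(atz(c3,e[0],.022), tri([c2,c3],[ell('w2',(247,69))[0],e[0]]),tri([c1,c3],[ell('w1',(247,146))[0],e[0]]))
print('cup',tri([c1,c2],[ell('w1',(374,206),20)[0],ell('w2',(381,136),20)[0]]))
print('co',tri([c1,c2],[ell('w1',(254,215),20)[0],ell('w2',(254,149),20)[0]]))
go(.434,.0905,.003)
```

```text
[258.08418248 209.3176568 ] ((261.04022216796875, 210.42689514160156), (57.76884078979492, 58.056129455566406), 44.309146881103516)
[0.43658551 0.08950399 0.022     ] (array([0.43566997, 0.08958033, 0.02253564]), np.float64(0.0009133655004963733)) (array([0.43515331, 0.09229911, 0.03193267]), np.float64(0.0013432587703928775))
cup (array([ 0.6518965 , -0.01114288,  0.02457205]), np.float64(0.0003547697589078509))
co (array([ 0.44427869, -0.03227541,  0.01151529]), np.float64(0.0006823601173320178))
t=4.77 pos=[0.4325 0.0906 0.0693] rot=[-3.1381e+00  5.0000e-04  1.5757e+00] F=[ 0.6 -1.1 -0.1] w=0.0942 -> [-1.000e-03  5.800e-02  2.208e+00] [-0.034  0.005  0.046] rows 1.6
```

View pics/w3.png

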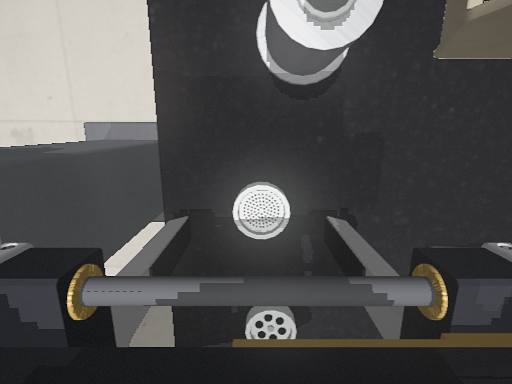

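The fine stage sits at (261,210), about 4 mm off in x and 1 mm off in y from the tool. I'll correct that, descend and grip.

Call:
step_arm([
  [[-0.04,0.13,1.5,0,0,0],[-0.04,0.13,2.17,0,0,0],[-0.04,0.13,2.17,0,0,0],[-0.04,0.13,2.17,0,0,0]],
])

```text
time_s: 5.1
ee_pos: [0.438, 0.0881, 0.0065]
eef_rot: [-3.142, 0.0, 1.573]
force: [0.3, 0.7, 0.7]
grip_width: 0.094
grip_force: 0.0
```

Call:
step_arm([
  [[0,0,0,0,0,0],[0,0,0,0,0,0],[0,0,0,0,0,0],[0,0,0,0,0,0],[0,0,0,0,0,0],[0,0,0,0,0,0],[0,0,0,0,0,0],[0,0,0,0,0,0]],
], grip=0.45, squeeze=20)

```text
time_s: 5.77
ee_pos: [0.4374, 0.0888, 0.0054]
eef_rot: [-3.141, 0.0, 1.574]
force: [-1.6, 0.6, 2.8]
grip_width: 0.0497
grip_force: 20.0
```

Gripped at 49.7 mm. I'll lift it and move beside the base for a close look at the seat.

Call:
step_arm([
  [[0,0,-0.7,0,0,0],[0,0,-1.8,0,0,0],[0,0,-3,0,0,0],[0,0,-4.2,0,0,0],[0,0,-5.5,0,0,0],[0,0,-5.5,0,0,0]],
])

```text
time_s: 6.27
ee_pos: [0.4399, 0.0892, 0.1769]
eef_rot: [3.132, -0.001, 1.574]
force: [1.2, 0.1, 0.5]
grip_width: 0.0495
grip_force: 20.0
```

Call:
step_arm([
  [[-0.7,0.84,0,0,0,0],[-1.5,1.8,0,0,0,0],[-2.3,2.8,0,0,0,0],[-3.2,3.8,0,0,0,0],[-4,4.8,0,0,0,0],[-4.8,5.8,0,0,0,0],[-5.6,6.75,0,0,0,0],[-5.6,6.75,0,0,0,0]],
])

```text
time_s: 6.93
ee_pos: [0.6429, -0.0827, 0.1676]
eef_rot: [-3.14, 0.0, 1.57]
force: [-1.1, 0.8, -1.1]
grip_width: 0.0494
grip_force: 20.0
```

Call:
step_arm([
  [[0,0,0,0,0,0],[0,0,0,0,0,0]],
])

```text
time_s: 7.1
ee_pos: [0.6399, -0.0783, 0.1694]
eef_rot: [-3.14, -0.0, 1.574]
force: [-0.4, -0.4, -0.7]
grip_width: 0.0494
grip_force: 20.0
```

Run:
```python
from h import *
c,r=look('w4',N[:2])
for n in N[:2]:
    for q in r[n]:
        for a in q[:1]: print(n,atz(c,a[0],.048 if n=='seat' else 0))
im=cv2.imread('pics/w4.png'); p=proj(c,[.642,-.006,.048]).astype(int); print(p)
x,y=max(p[0]-80,0),max(p[1]-80,0)
cv2.imwrite('pics/w4c.png',cv2.resize(im[y:y+160,x:x+200],None,fx=4,fy=4,interpolation=cv2.INTER_CUBIC)[:600,:800]); print(x,y); go(.64,-.08,.17)
```

```text
impactor_base ([([258.6, 130.7], 0.9)], [([263.9, 126.5], 9391, 0.79), ([99.5, 146.8], 1556, 0.73)])
seat ([([262.6, 130.5], 0.69)], [([261.9, 129.3], 1615, 0.74)])
impactor_base [ 0.64208296 -0.01262127  0.        ]
impactor_base [ 0.64868458 -0.00749243  0.        ]
seat [ 0.64622286 -0.01185768  0.048     ]
seat [ 0.64545669 -0.01059818  0.048     ]
[258 124]
178 44
t=7.35 pos=[ 0.6401 -0.078   0.1709] rot=[3.1409e+00 1.0000e-04 1.5744e+00] F=[-0.2 -0.1 -1.1] w=0.0493 -> [-0.068 -0.005  0.032] [0.007 0.001 0.035] rows 0.1
```

View pics/w4.png

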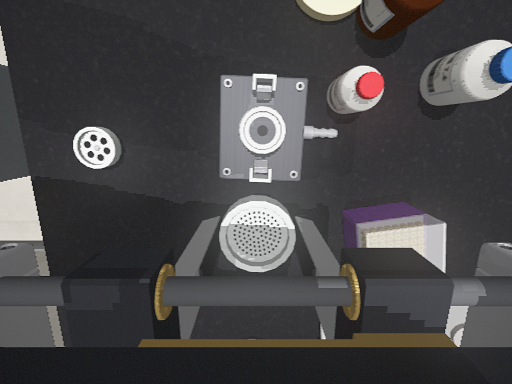

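The wrist view shows the cup at (262,130), the plate corners at (220,76), (308,80), (302,182) and (220,180), and the held fine stage centred at (257,233). I'll measure both with one picture, then take a second view for height.

Call:
step_arm([
  [[-1.5,0,-1,0,0,0],[-1.5,0,-1,0,0,0],[-1.5,0,-1,0,0,0],[-1.5,0,-1,0,0,0]],
])

```text
time_s: 7.68
ee_pos: [0.6404, -0.1237, 0.2006]
eef_rot: [3.141, 0.0, 1.573]
force: [-0.6, 0.7, -0.9]
grip_width: 0.0492
grip_force: 20.0
```

```bash
cat > cup.py <<'E'
from circ import *
def ring(f,px,r0,r1):
    g=cv2.GaussianBlur(cv2.imread('pics/'+f+'.png',0),(0,0),1)
    h=cv2.HoughCircles(g,cv2.HOUGH_GRADIENT_ALT,1,5,param1=120,param2=.6,minRadius=r0,maxRadius=r1)
    if h is None: return []
    h=h[0]; return h[np.hypot(*(h[:,:2]-px).T)<12]
E
python3 - <<'E'
from cup import *
snap('wrist','w5.png'); c5=cam('wrist'); c4,r4=pickle.load(open('w4.pkl','rb'))
pickle.dump((c5,{}),open('w5.pkl','wb'))
s5=ctrl.place_of('seat','wrist')[:1]; print(s5)
print('ring4',ring('w4',(262,130),8,35)); p=proj(c5,[.6455,-.011,.048]); print(p,'ring5',ring('w5',p,8,35))
print('stage4',ring('w4',(257,233),25,45),'stage5',ring('w5',(257,233),25,45))
q=np.array([(220,76),(308,80),(302,182),(220,180)],float)
pc=[atz(c4,a,.01) for a in q]; print(np.round(pc,4),np.mean(pc,0))
print('stage rel',atz(c4,(257.5,233),.1709+.017)-[.6401,-.078,0])
if s5: print(tri([c4,c5],[(262,130),s5[0]['at']]))
go(.645,-.011,.12)
E
```

```text
[{'at': [260.9, 89.3], 'confidence': 0.85}]
ring4 [[262.       130.        19.210604]]
[261.31084965  89.10664605] ring5 [[262.        90.        18.467026]]
stage4 [[254.       235.        38.38306 ]
 [254.       235.        29.553093]] stage5 [[255.       233.        34.507687]]
[[ 0.5969  0.0493  0.01  ]
 [ 0.6994  0.0452  0.01  ]
 [ 0.6976 -0.076   0.01  ]
 [ 0.5932 -0.0737  0.01  ]] [ 0.64677503 -0.01379158  0.01      ]
stage rel [0.00083452 0.00430598 0.1879    ]
(array([ 0.64528557, -0.01133313,  0.04903023]), np.float64(0.0002681128288686176))
t=7.78 pos=[ 0.6402 -0.1227  0.1996] rot=[-3.1407e+00 -4.0000e-04  1.5741e+00] F=[ 1.  -0.1 -1.3] w=0.0491 -> [3.722 0.173 2.656] [-0.009 -0.004  0.032] rows 3.3
```

Seat triangulates to (0.6453, -0.0113, 0.049), and the 48 mm in the text agrees. The held stage sits about +2.5 mm in y from the tool. I'll move above the cup, then lower gently.

Call:
step_arm([
  [[1.2,0.06,0.7,0,0,0],[2.4,0.12,1.5,0,0,0],[3.62,0.18,2.3,0,0,0],[3.62,0.18,3.4,0,0,0],[3.62,0.18,4.3,0,0,0],[3.62,0.18,4.3,0,0,0],[3.62,0.18,4.3,0,0,0],[3.62,0.18,4.3,0,0,0]],
])

```text
time_s: 8.45
ee_pos: [0.6463, -0.0149, 0.0731]
eef_rot: [3.14, 0.0, 1.574]
force: [-0.2, 0.5, -0.0]
grip_width: 0.0494
grip_force: 20.0
```

Call:
step_arm([
  [[0,0,0.15,0,0,0],[0,0,0.3,0,0,0],[0,0,0.4,0,0,0],[0,0,0.5,0,0,0],[0,0,0.6,0,0,0],[0,0,0.6,0,0,0],[0,0,0.6,0,0,0]],
])

```text
time_s: 9.03
ee_pos: [0.6456, -0.0151, 0.0532]
eef_rot: [-3.141, -0.0, 1.574]
force: [-0.1, -0.2, -1.6]
grip_width: 0.0492
grip_force: 20.0
```

Run:
```python
from h import *
go(.6455,-.0138,.047)
snap('wrist','w6.png');snap('scene','s6.png')
im=cv2.imread('pics/s6.png')[130:240,210:350]
cv2.imwrite('pics/s6c.png',np.hstack([cv2.resize(im,(400,314)),cv2.resize(cv2.imread('pics/w6.png'),(400,314))]))
```

```text
t=9.03 pos=[ 0.6456 -0.0151  0.0532] rot=[-3.1413 -0.      1.5736] F=[-0.1 -0.2 -1.6] w=0.0492 -> [ 0.042 -0.002  0.207] [-0.002 -0.     0.026] rows 0.2
```

View pics/s6c.png

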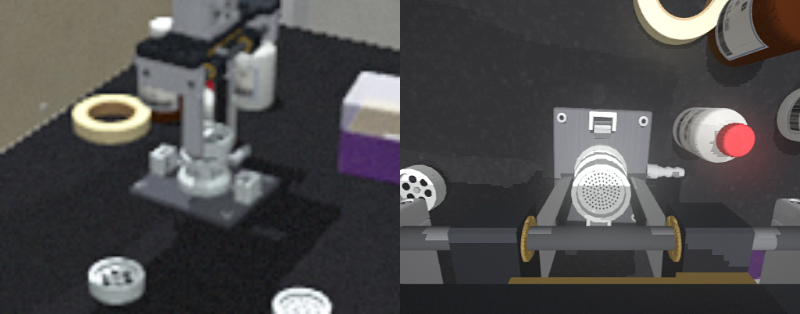

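The stage is in line above the cup with no contact force yet, so I'll lower it further.

Call:
step_arm([
  [[0.04,0,0.06,0,0,0],[0.04,0,0.12,0,0,0],[0.04,0,0.18,0,0,0],[0.04,0,0.21,0,0,0],[0.04,0,0.21,0,0,0],[0.04,0,0.21,0,0,0]],
])

```text
time_s: 9.63
ee_pos: [0.6456, -0.0137, 0.0473]
eef_rot: [3.142, -0.0, 1.574]
force: [-1.8, 1.3, 2.6]
grip_width: 0.0495
grip_force: 20.0
```

Call:
step_arm([
  [[0,0,0.05,0,0,0],[0,0,0.05,0,0,0],[0,0,0.05,0,0,0],[0,0,0.05,0,0,0]],
])

```text
time_s: 9.97
ee_pos: [0.6456, -0.0138, 0.0457]
eef_rot: [3.142, -0.0, 1.574]
force: [-3.3, 2.7, 3.8]
grip_width: 0.0495
grip_force: 20.0
```

Call:
step_arm([
  [[0.03,-0.04,0,0,0,0],[0.03,-0.04,0,0,0,0],[0.03,-0.04,0,0,0,0]],
])

```text
time_s: 10.22
ee_pos: [0.6449, -0.0132, 0.0459]
eef_rot: [3.14, 0.0, 1.573]
force: [2.7, -1.4, 3.9]
grip_width: 0.0493
grip_force: 20.0
```

Call:
step_arm([
  [[0,0,0,0,0,0],[0,0,0,0,0,0],[0,0,0,0,0,0],[0,0,0,0,0,0],[0,0,0,0,0,0]],
], grip=0.85)

```text
time_s: 10.63
ee_pos: [0.6442, -0.0129, 0.0452]
eef_rot: [-3.141, -0.0, 1.574]
force: [-1.0, -0.5, 0.0]
grip_width: 0.0783
grip_force: 0.0
```

Call:
step_arm([
  [[0,0,-1,0,0,0],[0,0,-2.3,0,0,0],[0,0,-3.5,0,0,0],[-1,-1,-4,0,0,0],[-2,-2,-4,0,0,0],[-2.5,-2.5,-4,0,0,0],[-2.5,-2.5,-4,0,0,0]],
])

```text
time_s: 11.22
ee_pos: [0.5673, -0.0909, 0.1662]
eef_rot: [3.142, 0.001, 1.571]
force: [0.8, -0.9, 1.5]
grip_width: 0.0798
grip_force: 0.0
```

Run:
```python
from cup import *
snap('wrist','w7.png'); c=cam('wrist'); pickle.dump((c,{}),open('w7.pkl','wb'))
p=proj(c,[.6453,-.012,.064]); print(p,ring('w7',p,10,40)); e=ell('w7',p,33); print(e, atz(c,e[0],.064))
snap('scene','s7.png')
im=cv2.imread('pics/s7.png')[130:240,210:350]
cv2.imwrite('pics/s7c.png',np.hstack([cv2.resize(im,(400,314)),cv2.resize(cv2.imread('pics/w7.png'),(400,314))]))
go(.4892,-.196,.07)
```

```text
[332.94284972 118.90842032] [[333.       117.        21.86579 ]
 [333.       117.        33.621883]]
((331.99188232421875, 118.0), (65.72650909423828, 65.7601318359375), 0.0) [ 0.64429121 -0.01112555  0.064     ]
t=11.32 pos=[ 0.5695 -0.0886  0.166 ] rot=[ 3.141  -0.      1.5722] F=[0.3 0.5 0.8] w=0.0797 -> [-3.576 -2.684  3.197] [ 0.006 -0.     0.013] rows 4.0
```

View pics/s7c.png

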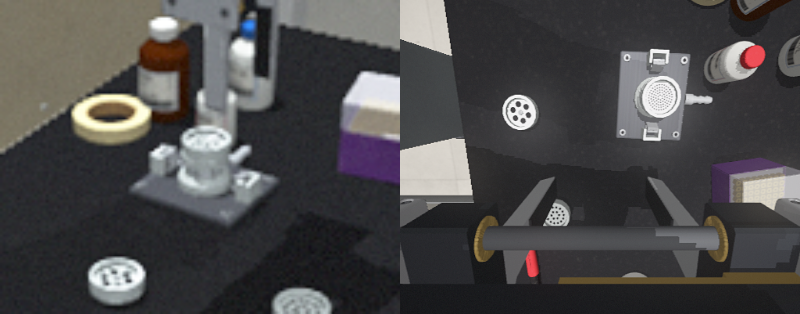

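The fine stage is seated upright in the cup (332,118). Next is the medium stage.

Call:
step_arm([
  [[-1,-0.8,0.5,0,0,0],[-2,-1.6,1.2,0,0,0],[-3,-2.4,2,0,0,0],[-3.58,-2.68,2.8,0,0,0],[-3.58,-2.68,3.1,0,0,0],[-3.58,-2.68,3.1,0,0,0],[-3.58,-2.68,3.1,0,0,0],[-3.58,-2.68,3.1,0,0,0]],
], grip=1)

```text
time_s: 11.98
ee_pos: [0.4909, -0.195, 0.0735]
eef_rot: [3.14, 0.001, 1.575]
force: [0.1, -1.3, 0.6]
grip_width: 0.0938
grip_force: 0.0
```

```bash
cat >> cup.py <<'E'
def rel(f,guess,z=.022,rad=40):
    snap('wrist',f+'.png'); o=ctrl.get_obs(); c=cam('wrist'); p=proj(c,[*guess,z]); 
    R=ring(f,p,22,36); e=ell(f,p,rad); print(p,R,e)
    for q in list(R[:,:2] if len(R) else [])+[e[0]]: X=atz(c,q,z); print(X,'rel',X[:2]-o['ee_pos'][:2])
E
python3 - <<'E'
from cup import *
rel('w8',(.4892,-.195)); go(.4892,-.196,.005)
E
```

```text
[254.19648336 207.71279997] [[254.       210.        26.161716]] ((254.4024658203125, 208.37881469726562), (56.14098358154297, 56.807071685791016), 177.25526428222656)
[ 0.48902845 -0.19712292  0.022     ] rel [-0.00185518 -0.00207648]
[ 0.48938388 -0.19561634  0.022     ] rel [-0.00149974 -0.0005699 ]
t=12.03 pos=[ 0.4909 -0.195   0.0736] rot=[3.1399e+00 7.0000e-04 1.5752e+00] F=[-1.1 -0.5  0.4] w=0.0940 -> [-0.03  -0.06   2.288] [0.016 0.007 0.042] rows 1.6
```

Call:
step_arm([
  [[0.04,-0.05,1.3,0,0,0],[0.04,-0.05,2.2,0,0,0],[0.04,-0.05,2.28,0,0,0],[0.04,-0.05,2.28,0,0,0],[0.04,-0.05,2.28,0,0,0]],
])

```text
time_s: 12.45
ee_pos: [0.4892, -0.1946, 0.0059]
eef_rot: [3.14, 0.001, 1.574]
force: [0.2, -0.4, 0.6]
grip_width: 0.0943
grip_force: 0.0
```

Call:
step_arm([
  [[0,0,0,0,0,0],[0,0,0,0,0,0],[0,0,0,0,0,0],[0,0,0,0,0,0],[0,0,0,0,0,0],[0,0,0,0,0,0],[0,0,0,0,0,0]],
], grip=0.45, squeeze=20)

```text
time_s: 13.03
ee_pos: [0.488, -0.1946, 0.0042]
eef_rot: [3.142, 0.0, 1.574]
force: [-0.1, 0.2, 0.8]
grip_width: 0.0509
grip_force: 0.2
```

Call:
step_arm([
  [[0,0,-0.7,0,0,0],[0,0,-1.8,0,0,0],[0,0,-3,0,0,0],[0,0,-4.2,0,0,0],[0,0,-5.5,0,0,0],[0,0,-5.5,0,0,0],[0,0,-5.5,0,0,0]],
])

```text
time_s: 13.62
ee_pos: [0.4887, -0.1949, 0.1709]
eef_rot: [3.138, 0.002, 1.574]
force: [-0.1, 0.2, -0.9]
grip_width: 0.0495
grip_force: 20.0
```

Run:
```python
from cup import *
snap('wrist','w9.png'); o=ctrl.get_obs(); c=cam('wrist')
p=proj(c,o['ee_pos']+[0,0,.017]); print(p,ring('w9',p,25,45)); print(ctrl.masks_of('stage_medium','wrist')[:1][0]['confidence'])
go(.6446,-.013,.17)
```

```text
[255.75567245 238.68458662] [[258.      238.       34.69914]]
0.87
t=13.72 pos=[ 0.4875 -0.1944  0.168 ] rot=[-3.1401e+00 -7.0000e-04  1.5736e+00] F=[ 0.8 -0.3 -1.9] w=0.0493 -> [ 6.031  5.252 -0.069] [-0.014 -0.006  0.026] rows 5.8
```

The medium stage is held with an in-hand offset of about 0. I'll move it above the fine stage at y = -0.0115 and lower.

Call:
step_arm([
  [[0.9,0.8,0,0,0,0],[1.9,1.65,0,0,0,0],[2.9,2.5,0,0,0,0],[3.9,3.35,0,0,0,0],[4.9,4.2,0,0,0,0],[5.6,4.8,0,0,0,0],[6.1,5.22,0,0,0,0],[6.1,5.22,0,0,0,0]],
])

```text
time_s: 14.38
ee_pos: [0.6449, -0.008, 0.1662]
eef_rot: [-3.138, -0.001, 1.577]
force: [-1.3, 0.8, -1.0]
grip_width: 0.0491
grip_force: 20.0
```

Call:
step_arm([
  [[0,0,0.8,0,0,0],[0,0,1.6,0,0,0],[0,0,2.3,0,0,0],[0,0,2.8,0,0,0],[0,0,2.8,0,0,0],[0,0,2.8,0,0,0],[0,0,2.8,0,0,0]],
])

```text
time_s: 14.97
ee_pos: [0.6442, -0.0115, 0.0858]
eef_rot: [3.141, 0.0, 1.573]
force: [-0.2, 0.0, -0.1]
grip_width: 0.0494
grip_force: 20.0
```

Run:
```python
from h import *
go(.6447,-.0115,.0625)
```

```text
t=14.97 pos=[ 0.6442 -0.0115  0.0858] rot=[3.1412e+00 1.0000e-04 1.5732e+00] F=[-0.2  0.  -0.1] w=0.0494 -> [0.002 0.016 0.776] [0.004 0.001 0.023] rows 0.6
```

Call:
step_arm([
  [[0,0.015,0.15,0,0,0],[0,0.015,0.3,0,0,0],[0,0.015,0.42,0,0,0],[0,0.015,0.54,0,0,0],[0,0.015,0.64,0,0,0],[0,0.015,0.74,0,0,0],[0,0.015,0.74,0,0,0],[0,0.015,0.74,0,0,0]],
])

```text
time_s: 15.63
ee_pos: [0.6446, -0.0111, 0.0629]
eef_rot: [-3.142, -0.0, 1.574]
force: [0.1, -0.3, -1.1]
grip_width: 0.0495
grip_force: 20.0
```

Call:
step_arm([
  [[0,0,0.05,0,0,0],[0,0,0.05,0,0,0],[0,0,0.05,0,0,0]],
])

```text
time_s: 15.88
ee_pos: [0.6447, -0.0112, 0.0618]
eef_rot: [3.141, 0.0, 1.574]
force: [-1.0, -0.1, 2.2]
grip_width: 0.0497
grip_force: 20.0
```

Call:
step_arm([
  [[0,0,0.05,0,0,0],[0,0,0.05,0,0,0],[0,0,0.05,0,0,0]],
])

```text
time_s: 16.13
ee_pos: [0.6447, -0.0112, 0.0601]
eef_rot: [3.141, 0.0, 1.574]
force: [-1.0, 0.5, 4.7]
grip_width: 0.0494
grip_force: 20.0
```

Call:
step_arm([
  [[0,0,0,0,0,0],[0,0,0,0,0,0],[0,0,0,0,0,0],[0,0,0,0,0,0],[0,0,0,0,0,0],[0,0,0,0,0,0]],
], grip=0.85)

```text
time_s: 16.63
ee_pos: [0.6445, -0.0111, 0.0598]
eef_rot: [-3.141, 0.0, 1.574]
force: [-0.1, -0.2, -0.1]
grip_width: 0.0796
grip_force: 0.0
```

Call:
step_arm([
  [[0,0,-1,0,0,0],[0,0,-2.2,0,0,0],[0,0,-3,0,0,0],[-1,-1,-3.5,0,0,0],[-2,-2,-3.5,0,0,0],[-2.5,-2.5,-3.5,0,0,0],[-2.5,-2.5,-3.5,0,0,0]],
])

```text
time_s: 17.22
ee_pos: [0.5675, -0.0892, 0.1657]
eef_rot: [3.141, 0.001, 1.571]
force: [0.5, 0.6, 1.3]
grip_width: 0.08
grip_force: 0.0
```

Run:
```python
from cup import *
snap('wrist','w10.png'); c=cam('wrist')
p=proj(c,[.6446,-.0115,.080]); print(p,ring('w10',p,12,45)); e=ell('w10',p,36); print(e, atz(c,e[0],.080))
snap('scene','s10.png')
im=cv2.imread('pics/s10.png')[130:240,210:350]
cv2.imwrite('pics/s10c.png',np.hstack([cv2.resize(im,(400,314)),cv2.resize(cv2.imread('pics/w10.png'),(400,314))]))
go(.4446,-.031,.072)
```

```text
[336.63871331 119.7277616 ] [[338.       120.        24.175097]]
((335.94793701171875, 118.97354125976562), (71.5801773071289, 71.7587890625), 23.131650924682617) [ 0.64390176 -0.0108157   0.08      ]
t=17.32 pos=[ 0.5697 -0.0868  0.1654] rot=[3.1408e+00 1.0000e-04 1.5722e+00] F=[ 0.7 -0.1  1. ] w=0.0799 -> [ 1.866 -4.171  3.111] [0.008 0.001 0.014] rows 4.0
```

View pics/s10c.png

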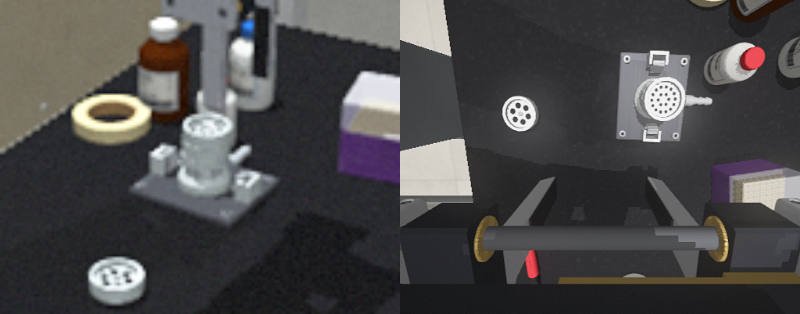

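Medium is nested straight on fine, centred at (336,119). Coarse is next.

Call:
step_arm([
  [[0.5,-1.1,0.4,0,0,0],[1,-2.3,1,0,0,0],[1.5,-3.4,1.8,0,0,0],[1.87,-4.17,2.6,0,0,0],[1.87,-4.17,3.05,0,0,0],[1.87,-4.17,3.05,0,0,0],[1.87,-4.17,3.05,0,0,0],[1.87,-4.17,3.05,0,0,0]],
], grip=1)

```text
time_s: 17.98
ee_pos: [0.446, -0.0306, 0.0744]
eef_rot: [3.14, 0.0, 1.574]
force: [-0.2, 0.5, 0.4]
grip_width: 0.094
grip_force: 0.0
```

Run:
```python
from cup import *
rel('w11',(.4446,-.031)); go(.4446,-.031,.005)
```

```text
[254.55359143 207.88365679] [[256.       208.        26.123278]] ((255.11756896972656, 207.76344299316406), (56.05624771118164, 56.52772521972656), 158.302978515625)
[ 0.44588859 -0.03110505  0.022     ] rel [-7.87920036e-05 -4.24414934e-04]
[ 0.44510227 -0.03088711  0.022     ] rel [-0.00086511 -0.00020648]
t=18.03 pos=[ 0.446  -0.0307  0.0744] rot=[3.1398e+00 3.0000e-04 1.5737e+00] F=[0.2 0.  0.8] w=0.0937 -> [-0.01  -0.05   2.314] [0.017 0.003 0.028] rows 1.7
```

Call:
step_arm([
  [[0.05,-0.02,1.3,0,0,0],[0.05,-0.02,2.2,0,0,0],[0.05,-0.02,2.31,0,0,0],[0.05,-0.02,2.31,0,0,0],[0.05,-0.02,2.31,0,0,0]],
])

```text
time_s: 18.45
ee_pos: [0.445, -0.0293, 0.0055]
eef_rot: [3.14, 0.0, 1.573]
force: [0.3, 0.1, 0.5]
grip_width: 0.094
grip_force: 0.0
```

Call:
step_arm([
  [[0,0,0,0,0,0],[0,0,0,0,0,0],[0,0,0,0,0,0],[0,0,0,0,0,0],[0,0,0,0,0,0],[0,0,0,0,0,0],[0,0,0,0,0,0],[0,0,0,0,0,0]],
], grip=0.45, squeeze=20)

```text
time_s: 19.12
ee_pos: [0.444, -0.0291, 0.0042]
eef_rot: [3.141, 0.0, 1.574]
force: [-1.3, 0.4, 1.6]
grip_width: 0.0493
grip_force: 20.0
```

Call:
step_arm([
  [[0,0,-0.7,0,0,0],[0,0,-1.8,0,0,0],[0,0,-3,0,0,0],[0,0,-4.2,0,0,0],[0,0,-5.5,0,0,0],[0,0,-5.5,0,0,0],[0,0,-5.5,0,0,0]],
])

```text
time_s: 19.7
ee_pos: [0.4446, -0.0292, 0.1705]
eef_rot: [3.138, 0.001, 1.574]
force: [-0.4, 1.1, -2.2]
grip_width: 0.0493
grip_force: 20.0
```

Run:
```python
from cup import *
snap('wrist','w12.png'); o=ctrl.get_obs(); c=cam('wrist')
p=proj(c,o['ee_pos']+[0,0,.017]); print(p,ring('w12',p,25,45))
go(.6446,-.0115,.17)
```

```text
[255.75548653 238.68175056] [[259.       241.        36.046497]
 [259.       241.        27.249006]]
t=19.75 pos=[ 0.4438 -0.0291  0.1688] rot=[3.1413e+00 1.0000e-04 1.5736e+00] F=[ 0.2  0.2 -1.3] w=0.0494 -> [ 0.567  6.696 -0.037] [0.003 0.001 0.026] rows 4.8
```

Call:
step_arm([
  [[0.1,1.1,0,0,0,0],[0.2,2.3,0,0,0,0],[0.35,3.6,0,0,0,0],[0.45,4.9,0,0,0,0],[0.55,5.9,0,0,0,0],[0.64,6.7,0,0,0,0],[0.64,6.7,0,0,0,0],[0.64,6.7,0,0,0,0]],
])

```text
time_s: 20.42
ee_pos: [0.6444, -0.0092, 0.1658]
eef_rot: [-3.137, -0.0, 1.574]
force: [-0.5, 0.3, -2.1]
grip_width: 0.0494
grip_force: 20.0
```

Call:
step_arm([
  [[0,0,0.8,0,0,0],[0,0,1.6,0,0,0],[0,0,2.25,0,0,0],[0,0,2.25,0,0,0],[0,0,2.25,0,0,0],[0,0,2.25,0,0,0]],
])

```text
time_s: 20.92
ee_pos: [0.6449, -0.0095, 0.1028]
eef_rot: [3.141, 0.0, 1.573]
force: [0.1, 0.0, -0.4]
grip_width: 0.0494
grip_force: 20.0
```

Run:
```python
from h import *
go(.6446,-.0100,.0785)
```

```text
t=20.92 pos=[ 0.6449 -0.0095  0.1028] rot=[3.1405e+00 1.0000e-04 1.5734e+00] F=[ 0.1  0.  -0.4] w=0.0494 -> [-0.018 -0.012  0.811] [0.01  0.001 0.025] rows 0.6
```

Call:
step_arm([
  [[-0.02,0,0.15,0,0,0],[-0.02,0,0.3,0,0,0],[-0.02,0,0.42,0,0,0],[-0.02,0,0.54,0,0,0],[-0.02,0,0.66,0,0,0],[-0.02,0,0.78,0,0,0],[-0.02,0,0.78,0,0,0],[-0.02,0,0.78,0,0,0]],
])

```text
time_s: 21.58
ee_pos: [0.6448, -0.0099, 0.0783]
eef_rot: [-3.141, -0.0, 1.574]
force: [-0.9, -1.0, 1.1]
grip_width: 0.0493
grip_force: 20.0
```

Call:
step_arm([
  [[0,0,0.05,0,0,0],[0,0,0.05,0,0,0],[0,0,0.05,0,0,0]],
])

```text
time_s: 21.83
ee_pos: [0.645, -0.01, 0.077]
eef_rot: [3.141, 0.0, 1.574]
force: [-0.4, -0.9, 2.7]
grip_width: 0.0494
grip_force: 20.0
```

Call:
step_arm([
  [[0,0,0.04,0,0,0],[0,0,0.04,0,0,0],[0,0,0.04,0,0,0]],
])

```text
time_s: 22.08
ee_pos: [0.6449, -0.01, 0.0757]
eef_rot: [3.141, 0.0, 1.574]
force: [-1.5, -0.1, 3.6]
grip_width: 0.0493
grip_force: 20.0
```

Call:
step_arm([
  [[0,0,0,0,0,0],[0,0,0,0,0,0],[0,0,0,0,0,0],[0,0,0,0,0,0],[0,0,0,0,0,0],[0,0,0,0,0,0]],
], grip=0.85)

```text
time_s: 22.58
ee_pos: [0.6448, -0.0099, 0.0755]
eef_rot: [-3.141, -0.0, 1.574]
force: [-0.0, -0.1, -0.9]
grip_width: 0.0796
grip_force: 0.0
```

Call:
step_arm([
  [[0,0,-1.2,0,0,0],[0,0,-2.5,0,0,0],[-0.5,-0.8,-3.7,0,0,0],[-1.2,-1.8,-4.2,0,0,0],[-2,-2.8,-4.2,0,0,0],[-2.5,-2.8,-4.2,0,0,0],[-2.5,-2.8,-4.2,0,0,0]],
])

```text
time_s: 23.17
ee_pos: [0.5602, -0.0875, 0.2024]
eef_rot: [3.14, 0.001, 1.571]
force: [0.7, -0.6, -0.5]
grip_width: 0.0797
grip_force: 0.0
```

Run:
```python
from cup import *
snap('wrist','w13.png'); c=cam('wrist')
p=proj(c,[.6446,-.0115,.096]); print(p,ring('w13',p,12,45)); e=ell('w13',p,38); print(e, atz(c,e[0],.096))
snap('scene','s13.png')
im=cv2.imread('pics/s13.png')[130:240,210:350]
cv2.imwrite('pics/s13c.png',np.hstack([cv2.resize(im,(400,314)),cv2.resize(cv2.imread('pics/w13.png'),(400,314))]))
go(.45,.0,.22)
```

```text
[338.57978424 121.99024528] [[339.       124.        22.341831]]
((337.9646911621094, 120.97270202636719), (75.49732208251953, 75.7401351928711), 54.64956283569336) [ 0.64390249 -0.0105017   0.096     ]
t=23.27 pos=[ 0.5613 -0.0852  0.2017] rot=[ 3.1410e+00 -1.0000e-04  1.5726e+00] F=[-0.1  1.4 -0.5] w=0.0799 -> [ 2.848 -3.705 -0.61 ] [ 0.005 -0.001  0.017] rows 3.4
```

View pics/s13c.png

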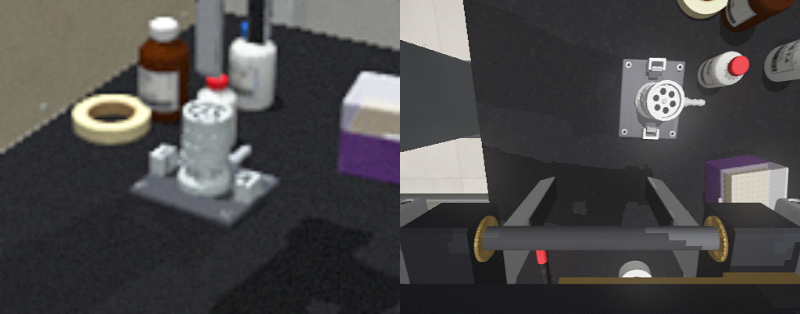

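All three stages are stacked upright and in line, with the coarse top at (338,121). Next is the bell. I'll turn 90° so the gripper's long side stays clear of the cabinet.

Call:
step_arm([
  [[0.7,-0.9,-0.6,0,0,-0.8],[1.4,-1.8,-0.6,0,0,-1.7],[2.1,-2.8,-0.6,0,0,-2.6],[2.85,-3.6,-0.6,0,0,-3.5],[2.85,-3.6,-0.6,0,0,-4.5],[2.85,-3.6,-0.6,0,0,-5.5],[2.85,-3.6,-0.6,0,0,-6.5],[2.85,-3.6,-0.6,0,0,-7]],
], grip=0.8)

```text
time_s: 23.93
ee_pos: [0.4533, 0.0012, 0.2195]
eef_rot: [3.141, -0.0, 2.314]
force: [-0.3, -0.0, 0.2]
grip_width: 0.0754
grip_force: 0.0
```

Call:
step_arm([
  [[0,0,0,0,0,-1],[0,0,0,0,0,-2],[0,0,0,0,0,-3],[0,0,0,0,0,-4],[0,0,0,0,0,-5],[0,0,0,0,0,-6],[0,0,0,0,0,-7],[0,0,0,0,0,-8]],
])

```text
time_s: 24.6
ee_pos: [0.4533, 0.0011, 0.2193]
eef_rot: [3.141, -0.0, -3.132]
force: [0.4, -0.3, -0.5]
grip_width: 0.075
grip_force: 0.0
```

Run:
```python
from h import *
go(.465,.234,.21,np.pi)
```

```text
t=24.60 pos=[0.4533 0.0011 0.2193] rot=[ 3.1414e+00 -4.0000e-04 -3.1324e+00] F=[ 0.4 -0.3 -0.5] w=0.0750 -> [-0.461  7.761  0.313] [ 0.002 -0.004  0.088] rows 5.6
```

Call:
step_arm([
  [[0,1,0.1,0,0,0],[-0.1,2.2,0.2,0,0,0],[-0.2,3.5,0.3,0,0,0],[-0.3,4.8,0.3,0,0,0],[-0.4,6,0.3,0,0,0],[-0.46,7.1,0.3,0,0,0],[-0.46,7.76,0.3,0,0,0],[-0.46,7.76,0.3,0,0,0]],
])

```text
time_s: 25.27
ee_pos: [0.4654, 0.2372, 0.2099]
eef_rot: [3.141, -0.001, -3.134]
force: [-0.5, -0.0, 0.5]
grip_width: 0.075
grip_force: 0.0
```

Call:
step_arm([
  [[0,0,0,0,0,0],[0,0,0,0,0,0]],
])

```text
time_s: 25.43
ee_pos: [0.4659, 0.233, 0.2102]
eef_rot: [-3.141, -0.001, -3.138]
force: [0.2, -0.1, -0.2]
grip_width: 0.0752
grip_force: 0.0
```

Run:
```python
from cup import *
c,r=look('w14',['inlet_bell'])
for z in(.1125,.0805): p=proj(c,[.471,.234,z]); print(z,p)
print(ring('w14',p,8,45))
go(.471,.234,.13,np.pi)
```

```text
inlet_bell ([([258.2, 180.4], 0.86)], [])
0.1125 [258.49983559 199.3365835 ]
0.0805 [258.3950896  192.36896293]
[[258.       196.        15.347228]
 [258.       190.        26.086458]
 [258.       190.        15.317463]
 [258.       196.        29.728077]]
t=25.58 pos=[0.4661 0.2323 0.2106] rot=[-3.1416  0.     -3.1398] F=[-0.  -1.1 -0.3] w=0.0751 -> [-0.162  0.058  2.687] [-0.     0.     0.018] rows 1.9
```

View pics/w14.png

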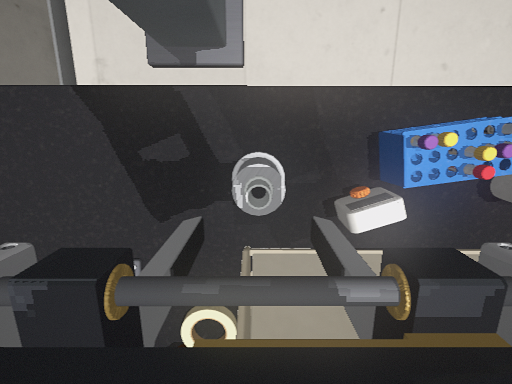

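The neck shows at about (258,193), between the fingers, with the timer clear at (370,208) and the cabinet edge at row 250. I'll take a closer second view.

Call:
step_arm([
  [[-0.1,0.05,1,0,0,0],[-0.1,0.05,1.9,0,0,0],[-0.1,0.05,1.9,0,0,0],[-0.1,0.05,1.9,0,0,0]],
])

```text
time_s: 25.92
ee_pos: [0.4688, 0.2338, 0.1535]
eef_rot: [-3.141, -0.002, -3.14]
force: [-0.8, -0.9, 0.3]
grip_width: 0.075
grip_force: 0.0
```

Run:
```python
from cup import *
c,r=look('w15',['inlet_bell']); c14,r14=pickle.load(open('w14.pkl','rb'))
o=ctrl.get_obs()
p=proj(c,[.469,.234,.1125]); R=ring('w15',p,8,70); print(p,R)
for q in R: print(q[2], *[np.round(atz(c,q[:2],z)-o['ee_pos'],4)[:2] for z in (.1125,.0805)])
a,b=r14['inlet_bell'][0][0][0],r['inlet_bell'][0][0][0]
print(atz(c14,a,0),atz(c,b,0))
for y in(190,196): print(y,atz(c14,(258,y),.1125),atz(c14,(258,y),.0805))
im=cv2.imread('pics/w15.png')[100:300,150:370]; cv2.imwrite('pics/w15c.png',cv2.resize(im,None,fx=2.7,fy=2.7))
go(.469,.234,.088,np.pi)
```

```text
inlet_bell ([([263.0, 183.0], 0.61)], [([260.0, 192.6], 3999, 0.65)])
[256.96701594 209.80281907] [[258.       209.        18.922104]
 [258.       201.        30.692148]
 [258.       201.        15.865055]]
18.922104 [-0.0015  0.0004] [0.0082 0.0005]
30.692148 [-0.0085  0.0004] [0.0002 0.0005]
15.865055 [-0.0085  0.0004] [0.0002 0.0005]
[0.47205928 0.23399702 0.        ] [0.46833346 0.24143086 0.        ]
190 [0.46088248 0.23344005 0.1125    ] [0.46815471 0.23352811 0.0805    ]
196 [0.46736559 0.23346032 0.1125    ] [0.4753879  0.23355073 0.0805    ]
t=26.07 pos=[0.4697 0.2345 0.1554] rot=[ 3.1406e+00  2.4000e-03 -3.1392e+00] F=[ 0.2 -0.4  0.1] w=0.0754 -> [ 0.03  -0.018  2.248] [0.01  0.023 0.023] rows 1.6
```

View pics/w15c.png

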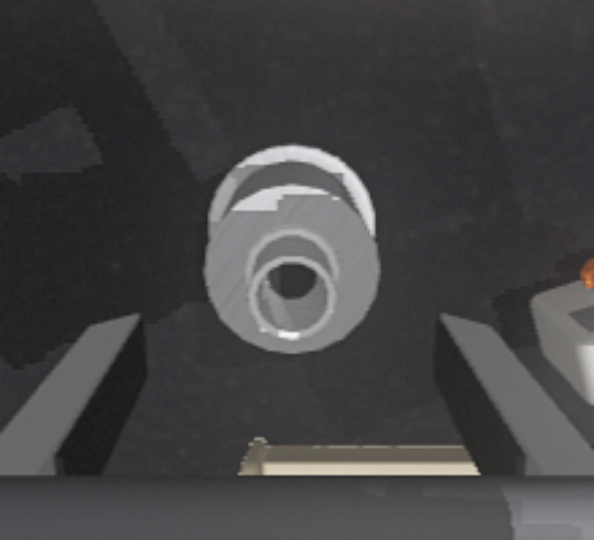

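Neck centre is at (258,210), about 0 to 1.5 mm from the tool axis. I'll descend, grip the neck firmly and lift.

Call:
step_arm([
  [[0.03,0,1.2,0,0,0],[0.03,0,2,0,0,0],[0.03,0,2.22,0,0,0],[0.03,0,2.22,0,0,0],[0.03,0,2.22,0,0,0]],
])

```text
time_s: 26.48
ee_pos: [0.4689, 0.2347, 0.0886]
eef_rot: [3.141, 0.002, -3.139]
force: [-0.0, -0.2, 1.1]
grip_width: 0.0751
grip_force: 0.0
```

Call:
step_arm([
  [[0,0,0,0,0,0],[0,0,0,0,0,0],[0,0,0,0,0,0],[0,0,0,0,0,0],[0,0,0,0,0,0],[0,0,0,0,0,0],[0,0,0,0,0,0],[0,0,0,0,0,0]],
], grip=0.2, squeeze=50)

```text
time_s: 27.15
ee_pos: [0.4681, 0.2344, 0.087]
eef_rot: [3.142, -0.0, -3.139]
force: [-0.1, 0.4, 0.2]
grip_width: 0.0274
grip_force: 50.0
```

Call:
step_arm([
  [[0,0,0,0,0,0],[0,0,0,0,0,0],[0,0,0,0,0,0],[0,0,0,0,0,0]],
])

```text
time_s: 27.48
ee_pos: [0.4681, 0.2344, 0.087]
eef_rot: [3.142, 0.0, -3.139]
force: [0.4, 1.5, 0.3]
grip_width: 0.027
grip_force: 50.0
```

Call:
step_arm([
  [[0,0,-0.6,0,0,0],[0,0,-1.6,0,0,0],[0,0,-2.8,0,0,0],[0,0,-4,0,0,0],[0,0,-5.2,0,0,0],[0,0,-6.3,0,0,0],[0,0,-7,0,0,0],[0,0,-7,0,0,0]],
])

```text
time_s: 28.15
ee_pos: [0.469, 0.2347, 0.3014]
eef_rot: [3.139, 0.006, -3.139]
force: [0.4, -0.9, -0.4]
grip_width: 0.0273
grip_force: 50.0
```

Call:
step_arm([
  [[0,-0.7,0,0,0,0],[0,-1.8,0,0,0,0],[0,-3,0,0,0,0],[0,-4.3,0,0,0,0],[0,-5.6,0,0,0,0],[0,-6.8,0,0,0,0],[0,-7.7,0,0,0,0],[0,-8.18,0,0,0,0]],
])

```text
time_s: 28.82
ee_pos: [0.4682, -0.0138, 0.2955]
eef_rot: [-3.141, -0.002, -3.141]
force: [0.4, 0.3, -2.8]
grip_width: 0.027
grip_force: 50.0
```

Call:
step_arm([
  [[0,0,0,0,0,0],[0,0,0,0,0,0],[0,0,0,0,0,0]],
])

```text
time_s: 29.07
ee_pos: [0.4686, -0.0103, 0.2962]
eef_rot: [3.141, -0.001, -3.138]
force: [1.0, 0.6, -2.2]
grip_width: 0.0269
grip_force: 50.0
```

Run:
```python
from cup import *
snap('wrist','w16.png'); o=ctrl.get_obs(); c=cam('wrist')
p=proj(c,o['ee_pos']+[0,0,.0255]); print('necktop0',p,'shelltop0',proj(c,o['ee_pos']+[0,0,-.0065]),'flange0',proj(c,o['ee_pos']+[0,0,-.082]))
print(ring('w16',p,10,60))
go(.6445,-.0112,.297,np.pi)
cv2.imwrite('pics/w16c.png',cv2.resize(cv2.imread('pics/w16.png')[100:300,150:370],None,fx=2.7,fy=2.7))
```

```text
necktop0 [257.04303329 243.06181458] shelltop0 [257.09008624 224.88056721] flange0 [257.15805943 198.61574027]
[[256.       243.        20.344744]]
t=29.12 pos=[ 0.4687 -0.0102  0.2964] rot=[ 3.1414e+00 -8.0000e-04 -3.1379e+00] F=[-1.4  0.3 -2.1] w=0.0272 -> [-5.861 -0.056 -0.024] [ 0.002 -0.008  0.035] rows 4.2
```

View pics/w16c.png

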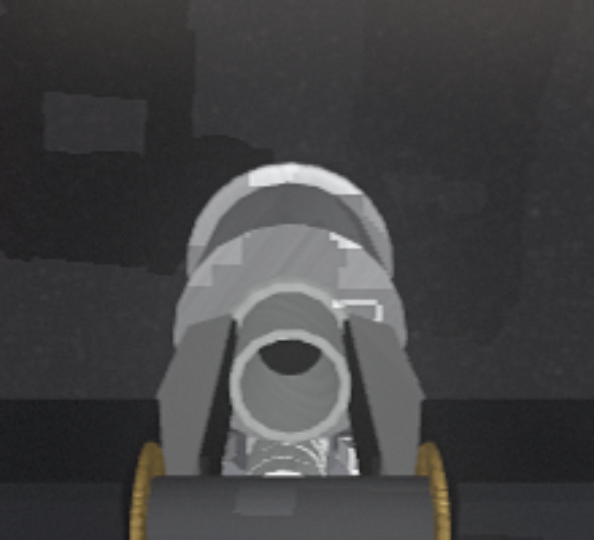

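The bell hangs upright, with the neck ring at row 243 as predicted for zero offset. I'll move it over the stack.

Call:
step_arm([
  [[-0.7,-0.01,0,0,0,0],[-1.7,-0.02,0,0,0,0],[-2.9,-0.03,0,0,0,0],[-4,-0.03,0,0,0,0],[-5,-0.03,0,0,0,0],[-5.86,-0.03,0,0,0,0],[-5.86,-0.03,0,0,0,0],[-5.86,-0.03,0,0,0,0]],
])

```text
time_s: 29.78
ee_pos: [0.645, -0.0102, 0.2951]
eef_rot: [3.141, -0.002, -3.137]
force: [-0.1, 0.1, -1.6]
grip_width: 0.0272
grip_force: 50.0
```

Call:
step_arm([
  [[0,0,0.8,0,0,0],[0,0,1.6,0,0,0],[0,0,2.4,0,0,0],[0,0,3.2,0,0,0],[0,0,3.2,0,0,0],[0,0,3.2,0,0,0],[0,0,3.2,0,0,0],[0,0,3.2,0,0,0]],
])

```text
time_s: 30.45
ee_pos: [0.645, -0.0113, 0.2033]
eef_rot: [-3.141, 0.003, -3.139]
force: [0.4, 0.1, -2.0]
grip_width: 0.0274
grip_force: 50.0
```

Run:
```python
from h import *
go(.6445,-.0112,.182,np.pi)
snap('scene','s17.png');snap('top','t17.png');snap('wrist','w17.png')
im=cv2.imread('pics/s17.png')[110:220,210:350]; t=cv2.imread('pics/t17.png')[110:220,210:350]
cv2.imwrite('pics/s17c.png',np.hstack([cv2.resize(im,(400,314)),cv2.resize(cv2.imread('pics/w17.png'),(400,314))]))
```

```text
t=30.45 pos=[ 0.645  -0.0113  0.2033] rot=[-3.1413e+00  3.1000e-03 -3.1386e+00] F=[ 0.4  0.1 -2. ] w=0.0274 -> [0.02  0.003 0.709] [-0.003  0.03   0.029] rows 0.5
```

View pics/s17c.png

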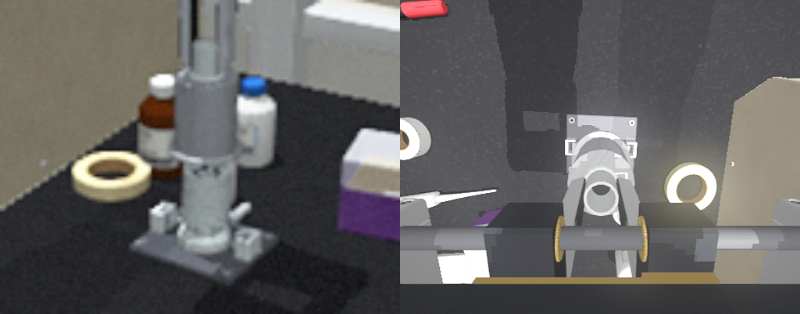

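In the scene view the bell is centred just above the stack. I'll lower it slowly and watch the forces.

Call:
step_arm([
  [[0.02,0,0.2,0,0,0],[0.02,0,0.4,0,0,0],[0.02,0,0.6,0,0,0],[0.02,0,0.8,0,0,0],[0.02,0,1,0,0,0],[0.02,0,1,0,0,0]],
])

```text
time_s: 31.1
ee_pos: [0.6434, -0.0114, 0.1691]
eef_rot: [3.141, -0.002, -3.139]
force: [0.3, 0.1, -2.0]
grip_width: 0.0273
grip_force: 50.0
```

Run:
```python
from h import *
go(.6445,-.0112,.118,np.pi)
```

```text
t=31.10 pos=[ 0.6434 -0.0114  0.1691] rot=[ 3.1414e+00 -2.4000e-03 -3.1389e+00] F=[ 0.3  0.1 -2. ] w=0.0273 -> [-0.04   0.007  1.703] [ 0.002 -0.023  0.026] rows 1.2
```

Nothing touched and the stack has entered the bell. I'll continue to just above the resting height.

Call:
step_arm([
  [[-0.03,0,0.25,0,0,0],[-0.03,0,0.5,0,0,0],[-0.03,0,0.75,0,0,0],[-0.03,0,1,0,0,0],[-0.03,0,1.25,0,0,0],[-0.03,0,1.5,0,0,0],[-0.03,0,1.65,0,0,0],[-0.03,0,1.65,0,0,0]],
])

```text
time_s: 31.77
ee_pos: [0.6444, -0.0114, 0.1201]
eef_rot: [3.141, -0.002, -3.139]
force: [-1.1, 0.1, -1.6]
grip_width: 0.0272
grip_force: 50.0
```

Call:
step_arm([
  [[0,0,0.1,0,0,0],[0,0,0.2,0,0,0],[0,0,0.3,0,0,0],[0,0,0.3,0,0,0],[0,0,0.3,0,0,0]],
])

```text
time_s: 32.18
ee_pos: [0.6449, -0.0115, 0.1124]
eef_rot: [-3.142, 0.0, -3.139]
force: [-0.7, -0.5, -1.4]
grip_width: 0.027
grip_force: 50.0
```

Call:
step_arm([
  [[0,0,0.06,0,0,0],[0,0,0.12,0,0,0],[0,0,0.18,0,0,0],[0,0,0.2,0,0,0],[0,0,0.2,0,0,0],[0,0,0.2,0,0,0]],
])

```text
time_s: 32.68
ee_pos: [0.6449, -0.0114, 0.1064]
eef_rot: [-3.142, 0.0, -3.139]
force: [0.1, -0.2, 0.7]
grip_width: 0.0275
grip_force: 50.0
```

Call:
step_arm([
  [[0,0,0.05,0,0,0],[0,0,0.1,0,0,0],[0,0,0.1,0,0,0],[0,0,0.1,0,0,0]],
])

```text
time_s: 33.02
ee_pos: [0.645, -0.0115, 0.1035]
eef_rot: [-3.142, 0.0, -3.139]
force: [1.6, -0.4, 4.1]
grip_width: 0.0272
grip_force: 50.0
```

Call:
step_arm([
  [[0,0,0.05,0,0,0],[0,0,0.1,0,0,0],[0,0,0.1,0,0,0],[0,0,0.1,0,0,0]],
])

```text
time_s: 33.35
ee_pos: [0.6451, -0.0115, 0.1008]
eef_rot: [-3.141, 0.001, -3.139]
force: [1.2, 0.6, 6.2]
grip_width: 0.0271
grip_force: 50.0
```

Call:
step_arm([
  [[0,0,0.04,0,0,0],[0,0,0.08,0,0,0],[0,0,0.08,0,0,0],[0,0,0.08,0,0,0]],
])

```text
time_s: 33.68
ee_pos: [0.6452, -0.0115, 0.0987]
eef_rot: [-3.141, 0.001, -3.139]
force: [0.2, 1.1, 8.5]
grip_width: 0.0269
grip_force: 50.0
```

Call:
step_arm([
  [[0,0,0.03,0,0,0],[0,0,0.05,0,0,0],[0,0,0.05,0,0,0],[0,0,0.05,0,0,0]],
])

```text
time_s: 34.02
ee_pos: [0.6452, -0.0115, 0.0974]
eef_rot: [-3.142, 0.001, -3.139]
force: [-0.4, 0.3, 10.8]
grip_width: 0.0274
grip_force: 50.0
```

Call:
step_arm([
  [[0,0,0.03,0,0,0],[0,0,0.05,0,0,0],[0,0,0.05,0,0,0],[0,0,0.05,0,0,0]],
])

```text
time_s: 34.35
ee_pos: [0.6454, -0.0115, 0.097]
eef_rot: [-3.141, 0.002, -3.139]
force: [-2.6, 0.0, 17.0]
grip_width: 0.0274
grip_force: 50.0
```

It is at the foot stop (TCP 0.097, force rising). I'll ease back and check that the catches hold.

Call:
step_arm([
  [[0,0,-0.06,0,0,0],[0,0,-0.12,0,0,0],[0,0,-0.15,0,0,0],[0,0,-0.15,0,0,0]],
])

```text
time_s: 34.68
ee_pos: [0.6449, -0.0114, 0.0995]
eef_rot: [-3.142, 0.0, -3.139]
force: [3.2, 0.0, 4.0]
grip_width: 0.0273
grip_force: 50.0
```

Call:
step_arm([
  [[0,0,-0.05,0,0,0],[0,0,-0.05,0,0,0],[0,0,-0.05,0,0,0]],
])

```text
time_s: 34.93
ee_pos: [0.6445, -0.0115, 0.0997]
eef_rot: [3.141, -0.001, -3.139]
force: [5.0, -0.5, -8.2]
grip_width: 0.0271
grip_force: 50.0
```

Run:
```python
from h import *
go(.6445,-.0112,.118,np.pi)
snap('scene','s18.png');snap('wrist','w18.png')
im=cv2.imread('pics/s18.png')[110:220,210:350]
cv2.imwrite('pics/s18c.png',np.hstack([cv2.resize(im,(400,314)),cv2.resize(cv2.imread('pics/w18.png')[100:300,130:385],(400,314))]))
```

```text
t=34.93 pos=[ 0.6445 -0.0115  0.0997] rot=[ 3.1415e+00 -1.4000e-03 -3.1389e+00] F=[ 5.  -0.5 -8.2] w=0.0271 -> [ 0.002  0.009 -0.608] [ 0.001 -0.013  0.026] rows 0.4
```

View pics/s18c.png

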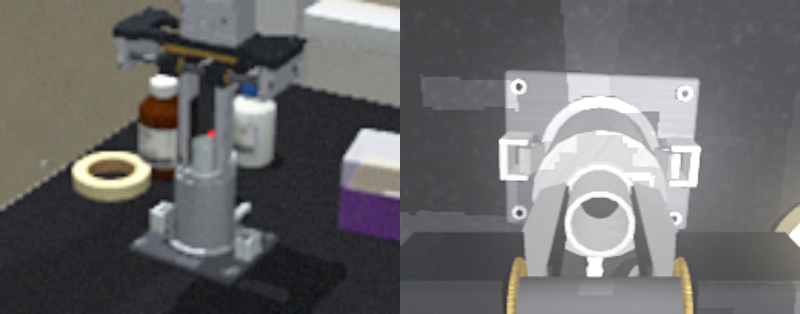

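The bell is held: pulling up at 12.6 mm meets 8 N, and both catches sit over the flange. I'll unload, let go and retreat straight up.

Call:
step_arm([
  [[0,0,0.06,0,0,0],[0,0,0.06,0,0,0],[0,0,0.06,0,0,0]],
])

```text
time_s: 35.28
ee_pos: [0.6449, -0.0114, 0.0996]
eef_rot: [-3.142, 0.0, -3.139]
force: [1.7, -0.0, 0.9]
grip_width: 0.0272
grip_force: 50.0
```

Call:
step_arm([
  [[0,0,0,0,0,0],[0,0,0,0,0,0],[0,0,0,0,0,0],[0,0,0,0,0,0],[0,0,0,0,0,0],[0,0,0,0,0,0]],
], grip=0.7)

```text
time_s: 35.78
ee_pos: [0.6448, -0.0114, 0.0992]
eef_rot: [3.142, -0.0, -3.139]
force: [-0.4, 0.1, 0.8]
grip_width: 0.0637
grip_force: 0.0
```

Call:
step_arm([
  [[0,0,-0.7,0,0,0],[0,0,-1.6,0,0,0],[0,0,-2.8,0,0,0],[0,0,-4,0,0,0],[1,0,-4.5,0,0,0],[2,0,-4.5,0,0,0],[3,0,-4.5,0,0,0],[3,0,-4.5,0,0,0]],
])

```text
time_s: 36.45
ee_pos: [0.5512, -0.0115, 0.2346]
eef_rot: [3.142, -0.001, -3.139]
force: [0.7, -0.6, 0.9]
grip_width: 0.0655
grip_force: 0.0
```

Run:
```python
from h import *
go(.6445,-.0112,.118,np.pi)
snap('scene','s19.png');a=snap('top','t19.png')
im=cv2.imread('pics/s19.png')[110:220,210:350]
cv2.imwrite('pics/s19c.png',np.hstack([cv2.resize(im,(400,314)),cv2.resize(a[110:220,210:350,::-1],(400,314))]))
for n in('label_roll','timer','marker'): print(n,[np.round(q['at'],1).tolist() for q in ctrl.place_of(n,'top')[:1]])
```

```text
t=36.45 pos=[ 0.5512 -0.0115  0.2346] rot=[ 3.1416e+00 -1.0000e-03 -3.1388e+00] F=[ 0.7 -0.6  0.9] w=0.0655 -> [-3.115e+00  2.000e-03  3.883e+00] [ 0.    -0.01   0.027] rows 3.6
label_roll [[380.3, 184.6]]
timer [[145.8, 195.0]]
marker [[368.6, 244.2]]
```

View pics/s19c.png

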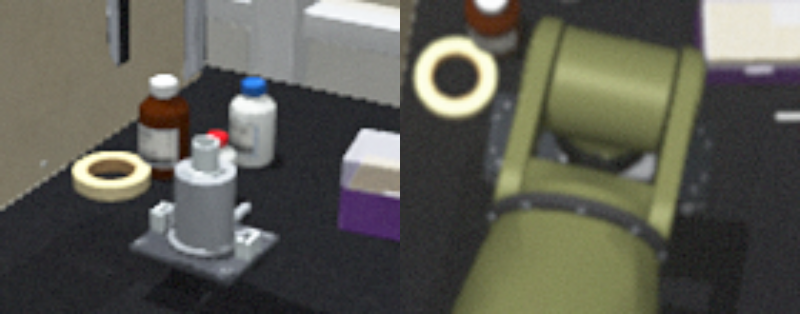

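The bell stays down and upright under both catches, the gripper is clear and the bystanders have not moved. Handing in.

```bash
python3 -c "
from station import ctrl
print(ctrl.hand_in())"
```

```text
the job is handed in; nothing more can be done
None
```

The impactor is assembled (fine, medium, coarse, then the bell pressed down until it held under both catches) and the job is handed in at about 36 s; the hand-in returned no verdict, but the last pictures showed the bell upright and the label roll, timer and marker in place.

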